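Open the blue-lidded tub of die trays

ROBOT

A 7-joint arm with a two-finger parallel gripper is mounted at the origin on a cart in front of the work surface, level with it; the furniture and walls round the work are solid. World frame = base frame: x ahead of the robot, y to its left, z up, the work surface at z = 0. Lengths are in m, angles in degrees, forces in N, time in s.
With the tool pointing down it reaches from about 0.425 to 0.875 m from the base axis. Payload 4.7 kg.
Tool frame: the origin (TCP) lies at the very end of the fingers, on their centre line; the grasp point (between the pads) lies env.hold_point_z behind it (env.hold_point_z is the distance from the TCP to the grasp point, in m); z points along the fingers, y is the line along which they close (so a half turn about z gives the same grasp; the last joint's range is limited). The gripper opens to 87 mm and grips with 3 to 60 N. Pads are 19 mm wide; open, the fingers measure 117 mm over their backs; the gripper's body (75 mm by 190 mm) begins 51 mm behind the grasp point.
Start: joints at [64.463, 18.392, -4.016, 83.108, 1.295, 78.541, -3.26], TCP at [0.288, -0.583, 0.223] pointing down, gripper open.
Joint ranges: [-163.93, 163.93], [-17.29, 119.83], [-79.2, 71.16], [3.27, 140.29], [-89.18, 269.18], [5.43, 117.66], [-154.24, 154.24]. Speed limits (degrees/s): [147.25, 147.25, 180, 180, 180, 180, 180].

INTERFACE

Orientations are given as [roll, pitch, yaw] about the fixed x, y, z axes, in that order (R = Rz(yaw) Ry(pitch) Rx(roll)).
In Python, from cell import env gives the robot as it stands.
- The arm moves only by the shell command python3 -m jog 'ROWS' [FORCE]. ROWS is JSON, a list of rows, each an object with "dp": the shift along the tool's x, y, z in cm, a list of three; "twist": the turn about the tool's z in degrees; "fingers": the opening, from 0 (shut) to 1 (fully open). A call has 1 to 8 rows; each row is the pose to reach, as a shift and turn from the pose commanded when the call began, along the tool's axes at that moment; what a row does not reach only later rows make up. A row lasts 1/8 s, in which the tool goes at most 62.5 mm and 10.7 degrees, less where a joint would pass 70% of its speed; a pose out of reach is approached as far as the arm can. A call with a gripper value outside its range is refused whole. The fingers move at their own pace and stop on an object; FORCE is the grip in N (left out, the last holds). Time passes only in rows, so rows that repeat a pose let the fingers close. It gives the time, the measured TCP pose, the force, the opening and the grip force at its end, in the units of the state.
- env.get_obs(): the state, without advancing time (a new reading comes with each control period).
- env.read_camera(name): name is "side" or "top"; returns a dict with "pixels" (420x560x3 uint8, blue, green, red), "depth" (420x560 float32, m along the optical axis (not along the pixel's ray), 0 where there is no reading), "fx", "fy", "cx", "cy" (pixels), "k1" (the pictures are not rectified: a ray, as slopes to the right and down, at radius r is drawn at 1 + k1 r^2 times it, then the intrinsics apply), "rvec" (rotation vector, rad) and "tvec" (3), from world to camera coordinates, as OpenCV has them. Camera axes: x right, y down, z forward; pixel columns grow to the right and rows downward; lengths in m; the calibration is good to about 2 mm. A picture is of the moment at which its call begins.
- env.sign_off(): hands the job in; it is judged then, once.
The state is a dict: "time_s": time; "qpos": joint angles; "joint_velocities": joint speeds; "effort": joint torques, N m; "tool_pos": TCP position; "tool_rot": TCP orientation; "force": force on the tool from outside, world axes, zero at the start; "wrist_torque": the same for the moment, N m; "grip_width": finger opening in m; "grasp_force": force on a finger pad.
Only numpy, scipy, OpenCV 4.12 (cv2) and the standard library are available. Lean on these libraries where they do the work, as an engineer would, in place of code of your own. Each camera call takes 0.05 s, during which the arm holds its last target. There are 200 camera calls.

TASK

I need the die trays in the tub with the blue lid. Take the blue lid by its white ear and tip the ear side up by about 20 degrees while the opposite edge still rests on the tub's rim, then lift the lid off and lower it, right way up, onto the middle of the round black mat before letting go of it. Leave the other tub, with the yellow lid, shut.

Things in the scene. Friction and masses are not known exactly. Their poses are not given: they have to be found in the camera images.
- blue_lid: Loose round blue lid, 60 g, 84 mm across: a 4 mm disc over a plug 69 mm across, 5 mm deep. Origin: centre of the plug's underside; z up when flat. It lies unlatched on a fixed grey tub (rim 38 mm above the bench), origin at 33 mm. White upright ear to grip, on top at the lid's -x edge (robot's side): 14 mm wide along lid y, 20 mm long (x = -40 to -20 mm), 9 to 35 mm above the origin.
- blue_lid_heel (a point): Point on the blue lid's lower disc edge opposite the ear: 42 mm from the lid's axis along its own +x, 5 mm above its origin. Shut, it lies level with the rim of the tub (80 mm across, 74 mm mouth, so the plug has 2 mm play all round), and the lid tips about it. Its axes are the lid's.
- lid_mat: Round flat black rubber mat, 120 mm across and 4 mm thick, fixed on the bench. Origin: centre of its underside, on the bench.
- yellow_lid: Yellow lid of the same shape and size as the blue one, on a second grey tub just like the first; same origin and axes. It must stay where it is.

How it is judged (in metres and radians):
On the way, in this order (a step that is already met when the one before it is completed fails the run):
1. the blue lid is tipped up by more than 11 degrees with the edge opposite the ear still within 12 mm of where it rested on the rim (angle between blue_lid's own z axis and vertical above 0.2 rad and distance of blue_lid_heel from where it was at the start of the episode below 0.012 m), for 0.1 s.
2. the blue lid is lifted off, its far edge at least 15 mm above the rim (height (world z) of blue_lid_heel above 0.053 m), for 0.1 s.
3. the blue lid is brought down onto the mat (its centre within 25 mm of the mat's centre and less than 12 mm above the mat) while still in the fingers (horizontal distance between blue_lid and lid_mat below 0.025 m and height (world z) of blue_lid below 0.016 m and contact force between the fingers and blue_lid above 0.3 N), for 0.1 s.
At the end, for the whole second after the job is handed in: The blue lid lies still, flat (within 7 degrees) and right way up on the black mat, its centre within 25 mm of the mat's centre; the yellow lid is still seated on its tub, within 15 mm of where it was (horizontal distance between blue_lid and lid_mat below 0.025 m and height (world z) of blue_lid below 0.009 m and angle between each of blue_lid, yellow_lid's own z axis and vertical below 0.12 rad and linear speed of blue_lid below 0.02 m/s and distance of yellow_lid from where it was at the start of the episode below 0.015 m); the robot touches nothing.
It fails at once if the yellow lid is moved by more than 15 mm (distance of yellow_lid from where it was at the start of the episode above 0.015 m).
It also fails if it takes over 45 s, if anything falls off the work surface, if the arm or the gripper's body presses on something with over 40 N, if the wrist force passes 120 N, or if a joint passes its speed limit or range.

## Working session

There is one attempt and no reset: what is moved stays moved. The work goes in short steps, Python scripts to look and compute and a shell command to move; the robot and the scene stay as the last step left them, time stands still between calls to the robot, and variables do not carry over. Pictures are saved under pics/ and viewed, at most 10 in all, crops included, and the job is handed in when it is done.

```bash
ls; mkdir -p pics; python3 - <<'E'
from cell import env
import cv2,numpy as np
o=env.get_obs();print({k:np.round(v,3) for k,v in o.items()},env.hold_point_z)
a=[]
for n in("top","side"):
    c=env.read_camera(n);a.append(c["pixels"]);np.savez(f"{n}0.npz",**c)
    print(n,c["fx"],c["cx"],c["cy"],c["k1"],c["rvec"],c["tvec"])
    cv2.imwrite(f"pics/{n}0.png",c["pixels"])
E
```

```text
pics
{'time_s': np.float64(0.0), 'qpos': array([64.463, 18.44 , -4.018, 83.175,  1.296, 78.54 , -3.261]), 'joint_velocities': array([-0.085,  0.049, -0.055, -0.014, -0.027,  0.085,  0.07 ]), 'effort': array([ 0.0000e+00, -4.9129e+01, -4.0400e-01, -3.1253e+01, -6.4000e-02,
        4.4000e-02,  0.0000e+00]), 'tool_pos': array([ 0.288, -0.582,  0.221]), 'tool_rot': array([-1.7989e+02,  6.0000e-03,  2.6348e+01]), 'force': array([0.448, 0.678, 0.607]), 'wrist_torque': array([-0.021, -0.016,  0.031]), 'grasp_force': np.float64(0.0), 'grip_width': np.float64(0.088)} 0.0187
top 527.7717914665054 282.9627328766003 209.19655986771872 -0.16095934116091543 [ 2.16819282 -2.11562417  0.18498045] [-0.0928581   0.5445053   0.82642638]
side 383.72222737642716 284.9290628909253 209.17368457194135 -0.10577022047462296 [ 0.33445824 -2.71626836  1.34487897] [0.48167932 0.17158863 0.71995298]
```

View pics/top0.png

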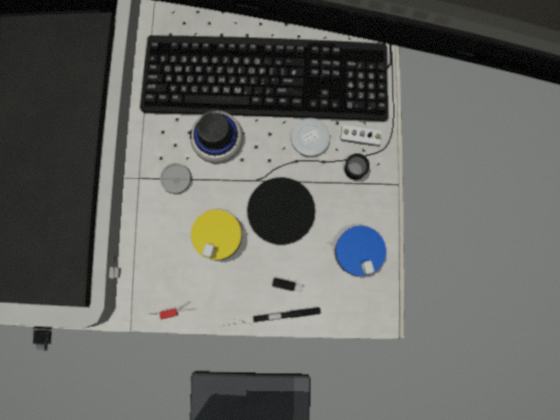

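View pics/side0.png

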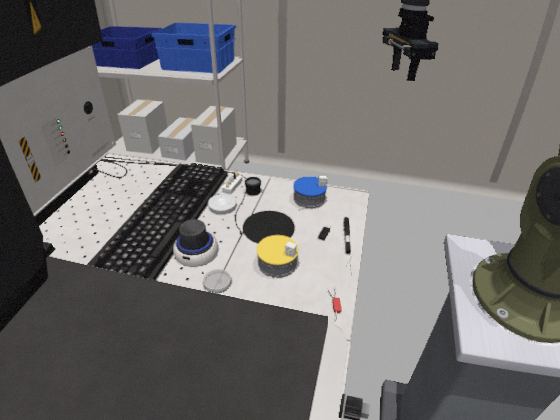

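The top view shows the blue lid at about (361,251) with its ear at (368,267), the yellow lid at (216,235) and the mat at (281,211). The side view agrees. Next I measure them.

```bash
cat > h.py <<'E'
import cv2,numpy as np
from scipy.spatial.transform import Rotation as Ro
def geom(c):
    R=cv2.Rodrigues(np.array(c["rvec"],float))[0];t=np.array(c["tvec"],float).ravel()
    K=np.array([[c["fx"],0,c["cx"]],[0,c["fy"],c["cy"]],[0,0,1.]]);return R,t,K,np.array([c["k1"],0,0,0,0.])
def toplane(c,uv,z):
    R,t,K,d=geom(c)
    s=cv2.undistortPoints(np.array(uv,float).reshape(-1,1,2),K,d).reshape(-1,2)
    D=np.c_[s,np.ones(len(s))]@R; C=-R.T@t
    return C+D*((z-C[2])/D[:,2])[:,None]
def todepth(c,uv):
    R,t,K,d=geom(c);uv=np.array(uv,float).reshape(-1,2)
    s=cv2.undistortPoints(uv.reshape(-1,1,2),K,d).reshape(-1,2)
    z=np.array(c["depth"])[uv[:,1].astype(int),uv[:,0].astype(int)]
    return (np.c_[s,np.ones(len(s))]*z[:,None]-t)@R
def hsv(c): return cv2.cvtColor(np.array(c["pixels"]),cv2.COLOR_BGR2HSV)
def blob(m,roi):
    x0,y0,x1,y1=roi;k=np.zeros(m.shape,np.uint8);k[y0:y1,x0:x1]=m[y0:y1,x0:x1]
    n,l,s,ce=cv2.connectedComponentsWithStats(k);i=1+np.argmax(s[1:,4]);return np.uint8(l==i)
def hull(m):
    cs=cv2.findContours(m,cv2.RETR_EXTERNAL,cv2.CHAIN_APPROX_NONE)[0];return cv2.convexHull(max(cs,key=len)).reshape(-1,2)
def px(m): return np.argwhere(m)[:,::-1]
def circ(P):
    A=np.c_[2*P[:,:2],np.ones(len(P))];s=np.linalg.lstsq(A,(P[:,:2]**2).sum(1),rcond=None)[0]
    return s[:2],np.sqrt(s[2]+s[:2]@s[:2])
E
cat > m0.py <<'E'
from h import *
for n,rb,ry,rm in(("top",(325,215,400,285),(180,200,250,270),(235,170,325,250)),("side",(280,170,340,215),(250,230,310,285),(235,205,300,250))):
    c=dict(np.load(n+"0.npz"));H=hsv(c);h,s,v=cv2.split(H)
    for nm,lo,hi,r in(("blue",95,130,rb),("yel",20,35,ry)):
        m=blob(np.uint8((h>=lo)&(h<=hi)&(s>120)&(v>60)),r)
        cc,rad=circ(toplane(c,hull(m),.040))
        print(n,nm,cc.round(4),rad.round(4),"depth z",np.median(todepth(c,px(m))[:,2]).round(4))
        e=hull(m);x0,y0,w,hh=cv2.boundingRect(hull(m))
        # ear: bright, unsaturated pixels in roi, standing above 55 mm
        w_=np.uint8((s<90)&(v>100));P=px(w_);P=P[(P[:,0]>r[0])&(P[:,0]<r[2])&(P[:,1]>r[1])&(P[:,1]<r[3])]
        Q=todepth(c,P);k=(Q[:,2]>.060)&(Q[:,2]<.075);Q=Q[k];T=toplane(c,P[k],.068)
        print("  ear top",len(Q),Q.mean(0).round(4),T.mean(0).round(4),"rect",cv2.minAreaRect(np.float32(T[:,:2]*1000)) if len(T) else 0)
        d=cc-T.mean(0)[:2];print("  dist",np.linalg.norm(d).round(4),"yaw of +x",np.degrees(np.arctan2(d[1],d[0])).round(1))
    m=blob(np.uint8(v<45),rm);cc,rad=circ(toplane(c,hull(m),.004));print(n,"mat",cc.round(4),rad.round(4))
E
python3 m0.py
```

```text
top blue [ 0.4817 -0.2089] 0.0411 depth z 0.0423
  ear top 113 [ 0.4537 -0.2168  0.0678] [ 0.4537 -0.2167  0.068 ] rect ((453.73681640625, -216.52548217773438), (19.670198440551758, 15.62764835357666), 14.364241600036621)
  dist 0.0291 yaw of +x 15.6
top yel [0.503  0.0299] 0.0413 depth z 0.0422
  ear top 110 [0.4739 0.038  0.0676] [0.4739 0.038  0.068 ] rect ((473.8748779296875, 37.592689514160156), (15.705942153930664, 18.136959075927734), 73.95809173583984)
  dist 0.0302 yaw of +x -15.5
top mat [ 0.5514 -0.0763] 0.057
side blue [ 0.484  -0.2089] 0.0417 depth z 0.041
  ear top 47 [ 0.4555 -0.2149  0.0654] [ 0.455  -0.2108  0.068 ] rect ((455.3228759765625, -210.3789825439453), (19.910579681396484, 22.25411033630371), 15.074983596801758)
  dist 0.0291 yaw of +x 3.9
side yel [0.5055 0.0285] 0.043 depth z 0.041
  ear top 75 [0.4766 0.0413 0.0655] [0.4761 0.0439 0.068 ] rect ((476.00933837890625, 43.66069793701172), (19.459842681884766, 21.74661636352539), 78.44033813476562)
  dist 0.0332 yaw of +x -27.7
side mat [ 0.5527 -0.0749] 0.0568
```

```bash
cat >> h.py <<'E'
def delta(env,p,yaw=None):
    o=env.get_obs();R=Ro.from_euler("xyz",o["tool_rot"],degrees=True).as_matrix()
    d=R.T@(np.array(p)-o["tool_pos"])*100
    tw=None if yaw is None else (o["tool_rot"][2]-yaw+180)%360-180
    print("at",np.round(o["tool_pos"],4),np.round(o["tool_rot"],2),"F",np.round(o["force"],2),"w",round(float(o["grip_width"]),4),"g",round(float(o["grasp_force"]),2),"-> dp",d.round(2),"twist",tw)
E
python3 -c "
from cell import env;from h import *
delta(env,[.4537,-.2165,.12],15)"
```

```text
at [ 0.2882 -0.5821  0.2216] [-1.799e+02  1.000e-02  2.635e+01] F [-0.38 -0.02 -0.14] w 0.0872 g 0.0 -> dp [ 31.06 -25.4   10.2 ] twist 11.347713598226846
```

```bash
python3 -m jog '[{"dp":[4,-3.2,0],"twist":2,"fingers":1},{"dp":[8,-6.4,0],"twist":4,"fingers":1},{"dp":[12,-9.6,0],"twist":6,"fingers":1},{"dp":[16,-13,1],"twist":8,"fingers":1},{"dp":[20,-16.2,2],"twist":10,"fingers":1},{"dp":[24,-19.4,4],"twist":11.3,"fingers":1},{"dp":[28,-22.6,6],"twist":11.3,"fingers":1},{"dp":[31.1,-25.4,7],"twist":11.3,"fingers":1}]' 3
python3 -c "
from cell import env;from h import *
delta(env,[.4537,-.2165,.12],15)"
```

```text
time_s: 1.1
tool_pos: [0.4543, -0.2143, 0.1511]
tool_rot: [-179.9, 0.1, 15.1]
force: [0.5, -0.3, -0.2]
grip_width: 0.0869
grasp_force: 0.0
at [ 0.4543 -0.2143  0.1511] [-1.7992e+02  7.0000e-02  1.5130e+01] F [ 0.46 -0.27 -0.24] w 0.0869 g 0.0 -> dp [-0.11  0.2   3.11] twist 0.1281688409567323
```

```bash
python3 -m jog '[{"dp":[-0.1,0.2,3],"fingers":0.6},{"dp":[-0.1,0.2,6],"fingers":0.5},{"dp":[-0.1,0.2,8],"fingers":0.45},{"dp":[-0.1,0.2,9.2],"fingers":0.4},{"dp":[-0.1,0.2,9.5],"fingers":0.35},{"dp":[-0.1,0.2,9.5],"fingers":0.35},{"dp":[-0.1,0.2,9.5],"fingers":0.35}]' 3
python3 - <<'E'
from cell import env;from h import *
delta(env,[.4537,-.2165,.056],15)
a=[cv2.resize(env.read_camera("top")["pixels"][200:300,310:430],None,fx=3.3,fy=3.3),cv2.resize(env.read_camera("side")["pixels"][130:230,250:370],None,fx=3.3,fy=3.3)]
cv2.imwrite("pics/g.png",np.hstack(a))
E
```

```text
at [ 0.4543 -0.2143  0.1511] [-1.7992e+02  7.0000e-02  1.5130e+01] F [ 0.46 -0.27 -0.24] w 0.0869 g 0.0 -> dp [-0.11  0.2   9.51] twist 0.1281688409567323validation failed for argument at $[0]...
```

View pics/g.png

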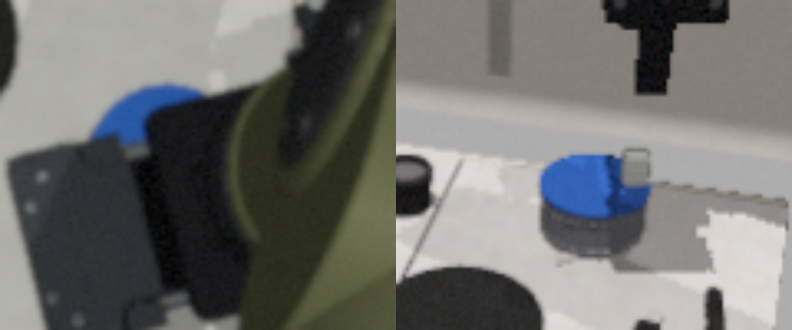

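The move was refused because every row needs a twist, so the gripper is still above the lid: fingers at (655,60) in the right half, ear at (637,165). I resend it with the twist included.

```bash
python3 -m jog '[{"dp":[-0.1,0.2,3],"twist":0,"fingers":0.6},{"dp":[-0.1,0.2,6],"twist":0,"fingers":0.5},{"dp":[-0.1,0.2,8],"twist":0,"fingers":0.45},{"dp":[-0.1,0.2,9.2],"twist":0,"fingers":0.4},{"dp":[-0.1,0.2,9.5],"twist":0,"fingers":0.35},{"dp":[-0.1,0.2,9.5],"twist":0,"fingers":0.35},{"dp":[-0.1,0.2,9.5],"twist":0,"fingers":0.35}]' 3
python3 - <<'E'
from cell import env;from h import *
delta(env,[.4537,-.2165,.056],15)
a=[cv2.resize(env.read_camera("top")["pixels"][200:300,310:430],None,fx=3.3,fy=3.3),cv2.resize(env.read_camera("side")["pixels"][130:230,250:370],None,fx=3.3,fy=3.3)]
cv2.imwrite("pics/g2.png",np.hstack(a))
E
```

```text
time_s: 2.08
tool_pos: [0.4546, -0.2195, 0.0584]
tool_rot: [179.9, -0.1, 15.0]
force: [0.3, 0.4, -0.0]
grip_width: 0.032
grasp_force: 0.0
at [ 0.4546 -0.2195  0.0584] [ 1.7993e+02 -6.0000e-02  1.5040e+01] F [ 0.34  0.37 -0.02] w 0.032 g 0.0 -> dp [-0.01 -0.31  0.24] twist 0.04066374276879969
```

View pics/g2.png

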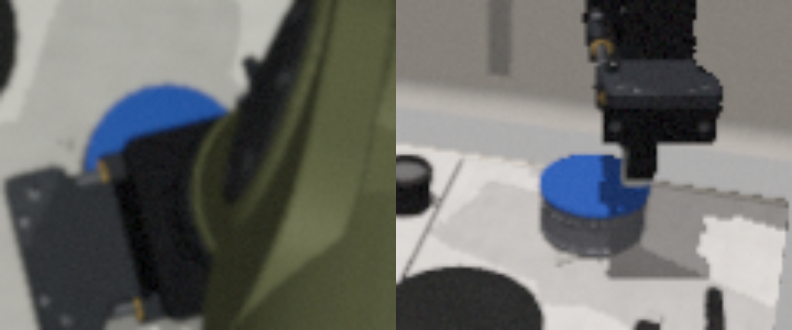

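The side crop shows the finger in front of the ear at (640,165), straddling it near the top. Closing gently.

```bash
python3 -m jog '[{"dp":[0,-0.25,0.15],"twist":0,"fingers":0.3},{"dp":[0,-0.25,0.15],"twist":0,"fingers":0.2},{"dp":[0,-0.25,0.15],"twist":0,"fingers":0.0},{"dp":[0,-0.25,0.15],"twist":0,"fingers":0.0},{"dp":[0,-0.25,0.15],"twist":0,"fingers":0.0},{"dp":[0,-0.25,0.15],"twist":0,"fingers":0.0}]' 3
python3 -c "
from cell import env;from h import *
delta(env,[.4537,-.2165,.056],15)"
```

```text
time_s: 2.92
tool_pos: [0.4533, -0.2167, 0.0561]
tool_rot: [180.0, 0.0, 15.0]
force: [0.6, -0.1, -0.7]
grip_width: 0.0139
grasp_force: 3.0
at [ 0.4533 -0.2167  0.0561] [179.99   0.    15.04] F [ 0.6  -0.12 -0.68] w 0.0139 g 3.0 -> dp [ 0.04 -0.01  0.01] twist 0.0443763160724302
```

```bash
python3 -m jog '[{"dp":[0.15,0,-0.15],"twist":0,"fingers":0},{"dp":[0.3,0,-0.4],"twist":0,"fingers":0},{"dp":[0.45,0,-0.65],"twist":0,"fingers":0},{"dp":[0.55,0,-0.85],"twist":0,"fingers":0},{"dp":[0.65,0,-1.05],"twist":0,"fingers":0},{"dp":[0.7,0,-1.2],"twist":0,"fingers":0},{"dp":[0.7,0,-1.2],"twist":0,"fingers":0}]' 3
cat > tilt.py <<'E'
from cell import env;from h import *
import sys
delta(env,[.4537,-.2165,.056],15)
c=env.read_camera("side");h,s,v=cv2.split(hsv(c))
r=eval(sys.argv[2]) if len(sys.argv)>2 else (240,120,370,240)
m=blob(np.uint8((h>=95)&(h<=130)&(s>120)&(v>60)),r);P=px(cv2.erode(m,np.ones((3,3))));Q=todepth(c,P)
Q=Q[(Q[:,2]>0)&(Q[:,2]<.3)]
for _ in range(3):
    q=Q-Q.mean(0);n=np.linalg.svd(q,full_matrices=False)[2][2];n*=np.sign(n[2]);Q=Q[abs(q@n)<np.maximum(.003,0)]
print("tilt",np.degrees(np.arccos(n[2])).round(1),"n",n.round(3),"z",Q[:,2].min().round(4),Q[:,2].max().round(4),"mean",Q.mean(0).round(4))
far=Q[np.argsort(Q[:,:2]@[np.cos(.262),np.sin(.262)])[-15:]];print("far edge",far.mean(0).round(4))
cv2.imwrite(f"pics/{sys.argv[1]}.png",cv2.resize(c["pixels"][r[1]:r[3],r[0]:r[2]],None,fx=4,fy=4))
E
python3 tilt.py t1
```

```text
time_s: 3.8
tool_pos: [0.4602, -0.2149, 0.0682]
tool_rot: [180.0, -0.0, 15.0]
force: [-0.0, -0.1, -0.9]
grip_width: 0.0144
grasp_force: 3.0
at [ 0.4602 -0.2149  0.0682] [ 1.7999e+02 -1.0000e-02  1.5050e+01] F [-0.02 -0.12 -0.91] w 0.0144 g 3.0 -> dp [-0.67 -0.01  1.22] twist 0.04814886255462625
tilt 9.8 n [0.165 0.04  0.985] z 0.0404 0.0552 mean [ 0.4893 -0.2021  0.0477]
far edge [ 0.5179 -0.1947  0.0426]
```

View pics/t1.png

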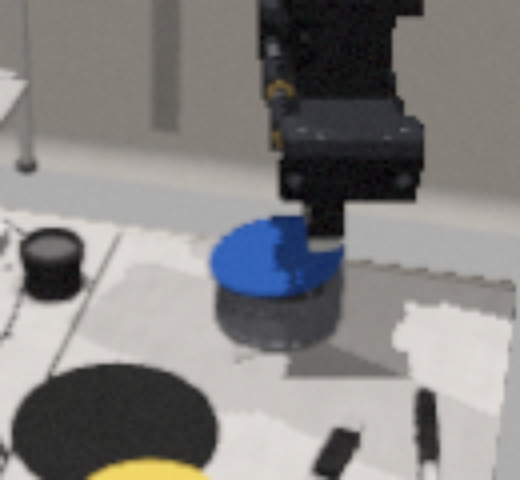

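The lid, at (275,258) in the crop, is pivoting in the fingers as intended: about 10° with its far edge still on the tub. I continue along the arc to 20°.

```bash
python3 -m jog '[{"dp":[0.15,0,-0.25],"twist":0,"fingers":0},{"dp":[0.3,0,-0.5],"twist":0,"fingers":0},{"dp":[0.5,0,-0.8],"twist":0,"fingers":0},{"dp":[0.65,0,-1.1],"twist":0,"fingers":0},{"dp":[0.65,0,-1.1],"twist":0,"fingers":0},{"dp":[0.65,0,-1.1],"twist":0,"fingers":0}]' 3
python3 tilt.py t2
```

```text
time_s: 4.6
tool_pos: [0.4663, -0.2131, 0.079]
tool_rot: [180.0, 0.0, 15.0]
force: [-0.2, -0.1, -1.1]
grip_width: 0.0137
grasp_force: 3.0
at [ 0.4663 -0.2131  0.079 ] [1.800e+02 1.000e-02 1.504e+01] F [-0.17 -0.13 -1.09] w 0.0137 g 3.0 -> dp [-1.3 -0.   2.3] twist 0.044962050819577826
tilt 17.1 n [0.285 0.07  0.956] z 0.044 0.0665 mean [ 0.4918 -0.1995  0.0544]
far edge [ 0.5195 -0.1954  0.046 ]
```

The tip is at 17° with the far edge on the rim. I tighten the grip and lift.

```bash
python3 -m jog '[{"dp":[0,0,0],"twist":0,"fingers":0},{"dp":[0,0,0],"twist":0,"fingers":0},{"dp":[0,0,-0.8],"twist":0,"fingers":0},{"dp":[0,0,-2],"twist":0,"fingers":0},{"dp":[0,0,-3.5],"twist":0,"fingers":0},{"dp":[0,0,-5],"twist":0,"fingers":0},{"dp":[0,0,-6],"twist":0,"fingers":0},{"dp":[0,0,-6],"twist":0,"fingers":0}]' 15
python3 tilt.py t3
python3 -c "
from cell import env;from h import *
delta(env,[.5339,-.0805,.11],15)"
```

```text
time_s: 5.65
tool_pos: [0.467, -0.2135, 0.1402]
tool_rot: [179.9, -0.1, 15.0]
force: [-1.4, 0.3, -0.6]
grip_width: 0.0139
grasp_force: 15.0
at [ 0.467  -0.2135  0.1402] [ 1.7991e+02 -9.0000e-02  1.5040e+01] F [-1.4   0.33 -0.56] w 0.0139 g 15.0 -> dp [-1.38 -0.07  8.42] twist 0.04246534768873289
tilt 16.8 n [0.279 0.078 0.957] z 0.1056 0.1282 mean [ 0.4933 -0.202   0.1158]
far edge [ 0.5204 -0.1954  0.1073]
at [ 0.4664 -0.2132  0.1394] [ 1.7997e+02 -2.0000e-02  1.5040e+01] F [ 0.7  -0.5  -1.03] w 0.0137 g 15.0 -> dp [  9.96 -11.07   2.93] twist 0.04230850888021109
```

View pics/t3.png

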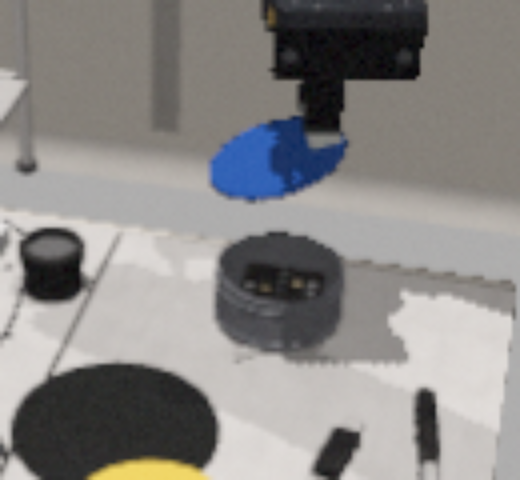

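The lid (275,160) is off and held at 17°, with the open tub below it at (280,290). Next I carry it over the mat.

```bash
python3 -m jog '[{"dp":[1.5,-1.6,0],"twist":0,"fingers":0},{"dp":[3.5,-4,0],"twist":0,"fingers":0},{"dp":[6,-6.6,0],"twist":0,"fingers":0},{"dp":[8.5,-9.4,0],"twist":0,"fingers":0},{"dp":[10,-11.1,1],"twist":0,"fingers":0},{"dp":[10,-11.1,2.5],"twist":0,"fingers":0},{"dp":[10,-11.1,4],"twist":0,"fingers":0},{"dp":[10,-11.1,4],"twist":0,"fingers":0}]' 15
python3 tilt.py t4 "(180,140,330,275)"
python3 -c "
from cell import env;from h import *
delta(env,[.5339,-.0805,.048],15)"
```

```text
time_s: 6.7
tool_pos: [0.532, -0.0815, 0.0969]
tool_rot: [-179.9, 0.2, 14.9]
force: [0.6, -0.3, -1.8]
grip_width: 0.0139
grasp_force: 15.0
at [ 0.532  -0.0815  0.0969] [-179.93    0.23   14.92] F [ 0.6  -0.28 -1.75] w 0.0139 g 15.0 -> dp [-11.03  11.03   4.12] twist -0.08247810104558084
tilt 17.4 n [0.289 0.075 0.954] z 0.0617 0.0836 mean [ 0.5575 -0.067   0.072 ]
far edge [ 0.5859 -0.065   0.0634]
at [ 0.5329 -0.0814  0.098 ] [-1.7997e+02  1.2000e-01  1.4920e+01] F [-0.45  0.04  0.5 ] w 0.0139 g 15.0 -> dp [ 0.13 -0.06  5.  ] twist -0.07929773601193801
```

View pics/t4.png

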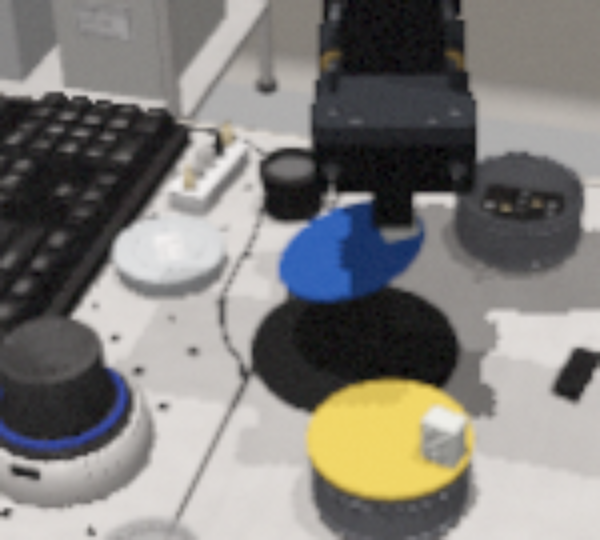

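The lid (350,250) hangs above the mat (355,345), clear of the yellow lid. I lower it until it is almost touching, then ease the grip and lay it down along the arc.

```bash
python3 -m jog '[{"dp":[0.1,0,1.5],"twist":0,"fingers":0},{"dp":[0.1,0,3],"twist":0,"fingers":0},{"dp":[0.1,0,4.2],"twist":0,"fingers":0},{"dp":[0.1,0,4.9],"twist":0,"fingers":0},{"dp":[0.1,0,4.9],"twist":0,"fingers":0},{"dp":[0.1,0,4.9],"twist":0,"fingers":0}]' 15
python3 tilt.py t5 "(180,140,330,275)"
python3 -m jog '[{"dp":[0,0,0.1],"twist":0,"fingers":0},{"dp":[-0.1,0,0.3],"twist":0,"fingers":0},{"dp":[-0.3,0,0.6],"twist":0,"fingers":0},{"dp":[-0.5,0,0.9],"twist":0,"fingers":0},{"dp":[-0.7,0,1.2],"twist":0,"fingers":0},{"dp":[-0.8,0,1.4],"twist":0,"fingers":0},{"dp":[-0.8,0,1.4],"twist":0,"fingers":0}]' 3
python3 tilt.py t6 "(180,140,330,275)"
```

```text
time_s: 7.5
tool_pos: [0.5355, -0.0797, 0.0504]
tool_rot: [180.0, -0.0, 15.1]
force: [0.1, -0.3, -0.6]
grip_width: 0.0141
grasp_force: 15.0
at [ 0.5355 -0.0797  0.0504] [ 1.7998e+02 -4.0000e-02  1.5050e+01] F [ 0.13 -0.26 -0.56] w 0.0141 g 15.0 -> dp [-11.45  11.08  -0.56] twist 0.050103276268458785
tilt 17.0 n [0.283 0.075 0.956] z 0.015 0.0404 mean [ 0.5614 -0.065   0.0256]
far edge [ 0.593  -0.0648  0.0162]
time_s: 8.43
tool_pos: [0.5272, -0.0819, 0.0358]
tool_rot: [-180.0, 0.0, 15.0]
force: [0.1, 1.3, 0.0]
grip_width: 0.0139
grasp_force: 3.0
at [ 0.5272 -0.0819  0.0358] [-1.800e+02  1.000e-02  1.504e+01] F [0.09 1.27 0.01] w 0.0139 g 3.0 -> dp [-10.59  11.1   -2.01] twist 0.040375164371937444
tilt 7.3 n [0.124 0.028 0.992] z 0.0097 0.0226 mean [ 0.5579 -0.0658  0.0159]
far edge [ 0.5899 -0.065   0.0116]
```

```bash
python3 -m jog '[{"dp":[-0.15,0,0.3],"twist":0,"fingers":0},{"dp":[-0.3,0,0.6],"twist":0,"fingers":0},{"dp":[-0.4,0,0.9],"twist":0,"fingers":0},{"dp":[-0.4,0,0.9],"twist":0,"fingers":0},{"dp":[-0.4,0,0.9],"twist":0,"fingers":0},{"dp":[-0.4,0,0.9],"twist":0,"fingers":0}]' 3
python3 tilt.py t7 "(180,140,330,275)"
```

```text
time_s: 9.22
tool_pos: [0.5234, -0.0828, 0.0269]
tool_rot: [-180.0, 0.0, 15.0]
force: [0.2, 0.0, -0.5]
grip_width: 0.0145
grasp_force: 3.0
at [ 0.5234 -0.0828  0.0269] [-1.800e+02  1.000e-02  1.505e+01] F [ 0.22  0.04 -0.51] w 0.0145 g 3.0 -> dp [-10.2  11.1  -2.9] twist 0.04988166078894096
tilt 0.3 n [ 0.004 -0.003  1.   ] z 0.0093 0.0154 mean [ 0.5581 -0.066   0.0123]
far edge [ 0.5893 -0.0646  0.0122]
```

View pics/t7.png

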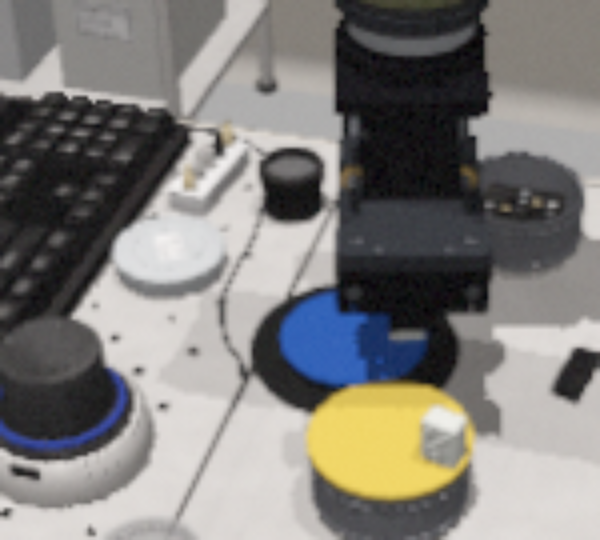

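The lid lies flat (0.3°) in the middle of the mat at (350,340), still gripped. I release it and rise.

```bash
python3 -m jog '[{"dp":[0,0,0],"twist":0,"fingers":0.3},{"dp":[0,0,0],"twist":0,"fingers":0.4},{"dp":[0,0,0],"twist":0,"fingers":0.45},{"dp":[0,0,0],"twist":0,"fingers":0.45},{"dp":[0,0,-2],"twist":0,"fingers":0.45},{"dp":[0,0,-6],"twist":0,"fingers":0.45},{"dp":[0,0,-10],"twist":0,"fingers":0.45},{"dp":[0,0,-12],"twist":0,"fingers":0.45}]' 3
python3 -m jog '[{"dp":[-3,4,0],"twist":0,"fingers":0.45},{"dp":[-6,9,0],"twist":0,"fingers":0.45},{"dp":[-8,14,0],"twist":0,"fingers":0.45},{"dp":[-8,17,0],"twist":0,"fingers":0.45},{"dp":[-8,17,0],"twist":0,"fingers":0.45}]' 3
python3 tilt.py t8 "(180,140,330,275)"
python3 - <<'E'
from cell import env;from h import *
for n,rb,rm in(("top",(240,170,330,250),(235,170,325,250)),("side",(220,190,300,240),(230,190,305,255))):
    c=env.read_camera(n);np.savez(n+"0.npz",**c);h,s,v=cv2.split(hsv(c))
    m=blob(np.uint8((h>=95)&(h<=130)&(s>120)&(v>60)),rb)
    print(n,circ(toplane(c,hull(m),.011)))
E
python3 m0.py 2>/dev/null | grep -A2 yel
```

```text
time_s: 10.28
tool_pos: [0.5247, -0.0829, 0.1496]
tool_rot: [179.9, -0.2, 15.1]
force: [0.8, 0.1, -0.8]
grip_width: 0.0391
grasp_force: 0.0
time_s: 10.9
tool_pos: [0.4898, -0.2708, 0.1468]
tool_rot: [180.0, 0.0, 14.8]
force: [-1.1, 0.4, 0.6]
grip_width: 0.0391
grasp_force: 0.0
at [ 0.4898 -0.2708  0.1468] [1.7997e+02 1.0000e-02 1.4780e+01] F [-1.08  0.42  0.55] w 0.0391 g 0.0 -> dp [-2.1  -6.17  9.08] twist -0.22205323032565616
tilt 0.1 n [ 0.001 -0.002  1.   ] z 0.0092 0.0146 mean [ 0.5579 -0.0718  0.012 ]
far edge [ 0.5896 -0.0653  0.0117]
top (array([ 0.55202013, -0.07427178]), np.float64(0.04363547709972694))
side (array([ 0.55402748, -0.07615124]), np.float64(0.0437690575101381))
```

```bash
python3 -c "
from cell import env;print(env.sign_off())"
```

```text
the job is handed in; nothing more can be done
None
```

The blue lid was tipped to about 17° (you asked for about 20°) with its far edge on the rim, then lifted off and lowered flat onto the mat, about 2 mm from centre, before release; the arm never went near the yellow lid, and I handed the job in at about 11 s (no verdict was returned).

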